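# Load the gear shaft and lay its retaining bar

### The job

Clear the two wooden packing offcuts out of the green assembly fixture into the blue scrap bin. Then lift the shaft from its blue rest and lay it with its two bearings down in the fixture's two white V saddles, and finally lay the red retaining bar, black grip upwards, flat and centred across the fixture's two posts, between the yellow lips and over the shaft. Lower the shaft and the bar into place rather than dropping them, and leave the other things on the bench where they are.

Things in the scene. Friction and masses are not known exactly. Their poses are not given: they have to be found in the camera images.
- fixture: Fixed fixture. Origin: centre of underside, on the bench; z up. Green base 224 (x) x 160 (y) x 12 mm. Two steel posts at x = +-88 mm, 24 (x) x 56 (y) mm, flat tops 80 mm up; yellow lips 6 mm high at their y edges leave a channel 44 mm wide along x, open at its ends. Two white V saddles at y = +-60 mm, 16 (y) x 68 (x) mm, 45 degree sides, top edges 57 mm up. Well between: 152 (x) x 104 (y) mm.
- bar_seat (a point): Point on the fixture midway between the two posts at the height of their flat tops (80 mm above the bench): where the centre of the bar's underside belongs. Axes as the fixture's: the bar lies along x.
- shaft_seat (a point): Point on the fixture midway between the two V saddles, 58 mm above the bench: where the middle of the shaft's axis belongs when its bearings rest in the saddles. Axes as the fixture's: the shaft lies along y.
- bar: Loose red aluminium retaining bar 200 (x) x 36 (y) x 12 mm, about 0.35 kg, with an black grip block 70 (x) x 24 (y) x 36 mm high on the middle of its top (total height 48 mm). Starts flat on the bench, grip up. Origin: centre of its underside; x along the bar, z up. Symmetric end for end.
- shaft: Loose hollow steel shaft, 180 mm long along its x, about 0.6 kg. Origin: middle of its axis. Dark middle section 30 mm in diameter, 94 mm long (to grip); a silver bearing 50 mm in diameter, 26 mm wide, centred at x = -60 and +60 mm; stub ends 24 mm in diameter. Symmetric. Starts level on the blue rest, axis 40 mm above the bench.
- rest: Fixed low blue rest on which the shaft starts: base 160 (x) x 64 (y) x 8 mm with two V supports 16 mm thick at x = -60 and +60 mm, 33 mm high. Origin: centre of its underside on the bench; the shaft starts along its x.
- offcut_a: Loose pale wooden packing offcut, block 60 (x) x 34 (y) x 44 (z) mm. Origin: its centre. Starts on the fixture's base plate in the well, near one post, 60 mm side roughly along the fixture's x. Light.
- offcut_b: Loose dark wooden packing offcut, block 60 (x) x 30 (y) x 44 (z) mm. Origin: its centre. Starts on the fixture's base plate in the well, near the other post, 60 mm side roughly along the fixture's x. Light.
- scrap_bin: Fixed open blue bin, 170 (x) x 130 (y) x 100 mm high, walls and floor 4 mm. Origin: centre of its underside on the bench; z up.
- bearing: Bystander: loose steel bearing ring lying flat, 68 mm outside, 38 mm inside, 22 mm high. Origin: centre of its underside. Leave alone.
- carton: Bystander: green carton 60 x 100 x 35 mm. Origin: centre of its underside. Leave alone.
- parts_box: Bystander: open white parts box 90 x 130 x 50 mm. Origin: centre of its underside. Leave alone.

How it is judged:
By the outcome, as a careful person would: the job done as asked, in the order asked, and still so for the second after the job is handed in, with the robot touching nothing.
It also fails if it takes over 72 s, if anything falls off the work surface, if the arm or the gripper's body presses on something with over 40 N, if the wrist force passes 120 N, or if a joint passes its speed limit or range.

### The arm

A 6-joint arm with a two-finger parallel gripper is mounted at the origin on the work surface. World frame = base frame: x ahead of the robot, y to its left, z up, the work surface at z = 0. Lengths are in m, angles in rad, forces in N, time in s.
With the tool pointing down it reaches from about 0.225 to 0.875 m from the base axis. Payload 3.4 kg.
Tool frame: the origin (TCP) lies where the fingers leave the gripper's body, on its centre line; the fingertips stand 73 mm ahead of it and the grasp point (between the pads) lies 54 mm ahead of it (manip.pinch_z is the distance from the TCP to the grasp point, in m); z points along the fingers, y is the line along which they close (so a half turn about z gives the same grasp; the last joint's range is limited). The gripper opens to 85 mm and grips with 20 to 120 N. Pads are 22 mm wide; open, the fingers measure 114 mm over their backs; the gripper's body (76 mm by 85 mm) begins 54 mm behind the grasp point. The pads swing forward as they close: fully open they stand 13 mm farther back than shut.
Start: joints at [-1.363, 0.276, 1.505, -0, 1.361, -0.121], TCP at [0.186, -0.544, 0.304] pointing down, gripper open.
Joint ranges: [-2.89, 2.89], [-0.75, 2.08], [0.22, 2.7], [-1.18, 4.32], [0.11, 2.71], [-2.7, 2.7]. Speed limits (rad/s): [2.57, 2.57, 3.14, 3.14, 3.14, 3.14].

### API

Orientations are given as a unit quaternion [w, x, y, z].
In Python, from rig import readout, imaging, manip gives the robot as it stands. The module is installed in compiled form; this text tells all that it offers.
- The arm moves only by the tool servo_tool, never from a script. Its argument "moves" is a list of rows, each an object with "dp": the shift along the tool's x, y, z in units of 0.2 m (1.0 is 0.2 m), a list of three; "delta_rot": the turn, a rotation vector about the tool's x, y, z in units of 0.1 rad (1.0 is 0.1 rad), a list of three; "fingers": the opening, from 0 (shut) to 1 (fully open). In form: [{"dp": [dx, dy, dz], "delta_rot": [wx, wy, wz], "fingers": fingers}, ...]. A call has 1 to 5 rows; each row shifts and turns the commanded pose from where the row before left it, along the tool's axes as they then stand; what a row does not reach is not made up. A row lasts 1/10 s, in which the tool goes at most 50 mm and 8.59 degrees, less where a joint would pass 70% of its speed; a pose out of reach is approached as far as the arm can. A call with a number of a shift or a turn outside -1 to 1 is refused whole. A call with a gripper value outside its range is refused whole. The fingers move at their own pace and stop on an object; "force" is the grip in N (left out, the last holds). Time passes only in rows, so rows that do not move let the fingers close. It gives the time, the measured TCP pose, the force, the opening and the grip force at its end, in the units of the state.
- readout.get_state(): the state, without advancing time (a new reading comes with each control period).
- imaging.get_image(name): name is "side" or "top" or "wrist"; returns (picture, depth): 400x640x3 uint8, red, green, blue; 400x640 float32, m along the optical axis (not along the pixel's ray), 0 where there is no reading.
- imaging.calibration(name): a dict with "intrinsics" (3x3 intrinsics, pixels), "dist" ([k1, k2, p1, p2, k3] as OpenCV has them; the pictures are not rectified), "R" (3x3) and "t" (3): a world point X has camera coordinates R X + t; the wrist camera has in their place "hand_eye" (4x4, takes a point from camera to tool coordinates, whose origin is the TCP and whose axes are the flange's). Camera axes: x right, y down, z forward; pixel columns grow to the right and rows downward; lengths in m; the calibration is good to about 2 mm. A picture is of the moment at which its call begins: read the wrist's pose just before it. calibration takes no time and is no camera call.
- manip.sign_off(): hands the job in; it is judged then, once.
The state is a dict: "clock": time; "qpos": joint angles; "qd": joint speeds; "effort": joint torques, N m; "position": TCP position; "ee_rot": TCP orientation; "contact_force": force on the tool from outside, world axes, zero at the start; "moment": the same for the moment, N m; "width": finger opening in m; "gripper_force": force on a finger pad.
Only numpy, scipy, OpenCV 4.12 (cv2) and the standard library are available. Lean on these libraries where they do the work, as an engineer would, in place of code of your own. Each camera call takes 0.05 s, during which the arm holds its last target. There are 200 camera calls.

## Working session

There is one attempt and no reset: what is moved stays moved. The work goes in short steps, Python scripts to look and compute and a tool call to move; the robot and the scene stay as the last step left them, time stands still between calls to the robot, and variables do not carry over. Pictures are saved under pics/ and viewed, at most 10 in all, crops included, and the job is handed in when it is done.

Besides the shell and the picture viewer there is one more tool, called after "Emit:" as name([rows], argument=value, ...), one row to a line, values as JSON. servo_tool: Moves the arm, as the interface text tells. Its arguments: {"type":"object","properties":{"moves":{"type":"array"},"force":{"type":"number"}},"required":["moves"]}

```bash
mkdir -p pics; cat > h.py <<'E'
import numpy as np,cv2
from rig import readout,imaging,manip
from scipy.spatial.transform import Rotation as R
def snap(n,f):
    s=readout.get_state(); p,d=imaging.get_image(n); np.savez(f'pics/{f}.npz',p=p,d=d,pos=s['position'],q=s['ee_rot']); cv2.imwrite(f'pics/{f}.png',p[:,:,::-1]); return p,d
def cloud(n,f):
    z=np.load(f'pics/{f}.npz'); d=z['d'];c=imaging.calibration(n);K=c['intrinsics']
    v,u=np.mgrid[0:400,0:640]; uv=cv2.undistortPoints(np.stack([u,v],-1).reshape(-1,1,2).astype(np.float64),np.array(K),np.array(c['dist'])).reshape(400,640,2)
    P=np.dstack([uv*d[...,None],d])
    if n=='wrist':
        H=np.array(c['hand_eye']);P=P@H[:3,:3].T+H[:3,3];q=z['q'];Rm=R.from_quat([q[1],q[2],q[3],q[0]]).as_matrix();P=P@Rm.T+z['pos']
    else: P=(P-np.array(c['t']))@np.array(c['R'])
    P[d==0]=np.nan
    return z['p'],P
E
python3 - <<'E'
from h import *
snap('top','top0');snap('side','side0')
s=readout.get_state();print(s,manip.pinch_z)
E
```

```text
{'clock': 0.1, 'qpos': array([-1.36301065e+00,  2.76554099e-01,  1.50599413e+00, -1.92798637e-05,
        1.36069927e+00, -1.21004968e-01]), 'qd': array([ 0.00085567, -0.00265021, -0.00269234, -0.00076915, -0.00086388,
       -0.00052024]), 'effort': array([ 1.20373843e-03, -4.17699838e+01, -2.46406424e+01, -1.09215571e-04,
        5.80034248e-03, -6.92026191e-06]), 'position': array([ 0.18558242, -0.54386565,  0.30311831]), 'ee_rot': array([-8.26235586e-04,  9.86516826e-01,  1.63657773e-01, -4.53083426e-05]), 'contact_force': array([0.98624419, 0.50388227, 0.32602143]), 'moment': array([ 0.01302913, -0.04555689,  0.00320196]), 'gripper_force': 0.0, 'width': 0.08535315074159809} 0.0539
```

View pics/top0.png

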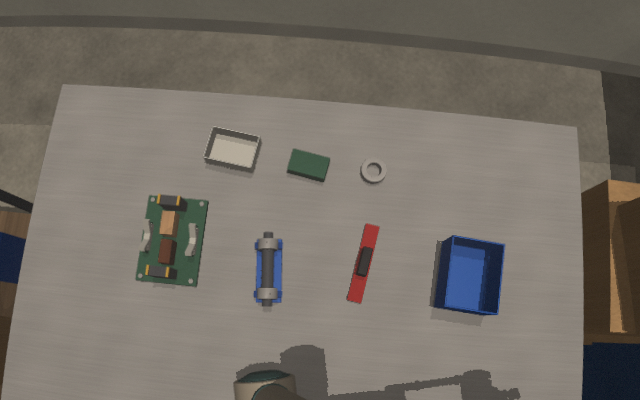

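View pics/side0.png

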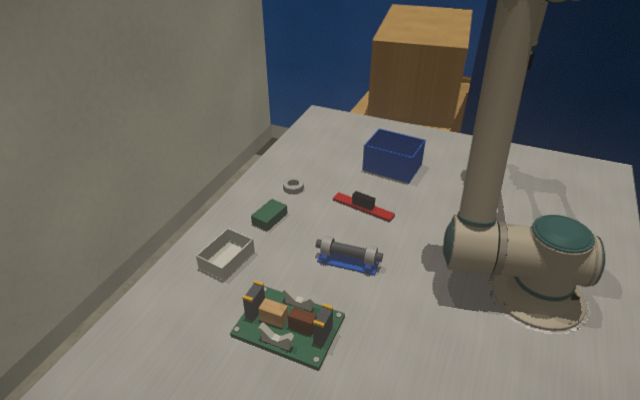

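The top view (base at about (265,390), +x up, +y left) shows the fixture at (172,240), with the pale offcut at (168,222) and the dark one at (166,250). The shaft on its rest is at (268,270), the bar at (363,263) and the bin at (468,276). The parts box, carton and ring are at the top, around (232,150), (309,165) and (373,170).

```bash
python3 - <<'E'
from h import *
p,P=cloud('top','top0')
hsv=cv2.cvtColor(p,cv2.COLOR_RGB2HSV)
def rect(name,u0,u1,v0,v1,zl,zh,cond=None):
    m=np.zeros(p.shape[:2],bool);m[v0:v1,u0:u1]=1
    m&=(P[...,2]>zl)&(P[...,2]<zh)
    if cond is not None:m&=cond
    q=P[m]; r=cv2.minAreaRect(q[:,:2].astype(np.float32)*1000)
    print(name,m.sum(),'c',np.round(r[0],1),'sz',np.round(r[1],1),'ang',round(r[2],1),'mean',np.round(q.mean(0)*1000,1),'zmed',round(np.median(q[:,2])*1000,1))
H,S,V=[hsv[...,i] for i in range(3)]
print('bench',np.nanmedian(P[320:360,100:200,2]),np.nanmedian(P[200:220,400:440,2]))
rect('fixbase',125,220,185,295,.006,.02)
rect('posts',125,220,185,295,.073,.095)
rect('saddles',125,220,185,295,.03,.065,(S<60)&(V>100))
rect('offs',125,220,185,295,.048,.066,S>60)
rect('offa',125,220,185,236,.048,.066,S>60)
rect('offb',125,220,236,295,.048,.066,S>60)
rect('shaft',245,295,225,315,.045,.075)
rect('shaftmid',245,295,225,315,.035,.075)
red=((H<8)|(H>172))&(S>120)
rect('bar',340,390,215,310,.004,.03,red)
rect('grip',340,390,215,310,.035,.06)
rect('bin',425,515,225,325,.085,.115)
E
python3 - <<'E'
import cv2
a=cv2.imread('pics/top0.png')[180:310,120:400]
cv2.imwrite('pics/c0.png',cv2.resize(a,None,fx=2.85,fy=2.85,interpolation=cv2.INTER_CUBIC))
E
```

```text
bench 0.0005106018502585091 -0.0001937624556871871
fixbase 3275 c [524.5 339.7] sz [289.  243.2] ang 10.0 mean [517.4 326.8  12.6] zmed 12.6
posts 496 c [524.3 334.3] sz [201.1  59.1] ang 0.0 mean [520.1 334.   81.7] zmed 81.2
saddles 381 c [554.4 334. ] sz [137.2 141.8] ang 89.7 mean [525.  331.   44.4] zmed 45.5
offs 623 c [506.9 336. ] sz [167.7  35.9] ang 3.2 mean [525.6 335.1  56.1] zmed 56.4
offa 332 c [559.7 338.7] sz [61.2 34.8] ang 0.8 mean [559.  337.8  56.1] zmed 56.4
offb 291 c [470.6 332.3] sz [94.5 31.7] ang 2.7 mean [487.6 332.1  56.1] zmed 56.3
shaft 986 c [470.4  77. ] sz [179.9  49.5] ang 6.3 mean [470.   76.   55.7] zmed 54.7
shaftmid 1060 c [471.1  77.1] sz [181.7  53.6] ang 8.0 mean [469.4  75.6  54.7] zmed 54.1
bar 780 c [ 512.  -157.9] sz [ 35.7 199.3] ang 80.5 mean [ 508.2 -156.8   11.8] zmed 11.8
grip 291 c [ 512.1 -157.4] sz [24.2 70.5] ang 80.3 mean [ 511.4 -157.    47.6] zmed 47.8
bin 684 c [ 495.3 -414.7] sz [133.  172.8] ang 84.9 mean [ 495.5 -418.5   95.9] zmed 97.2
```

View pics/c0.png

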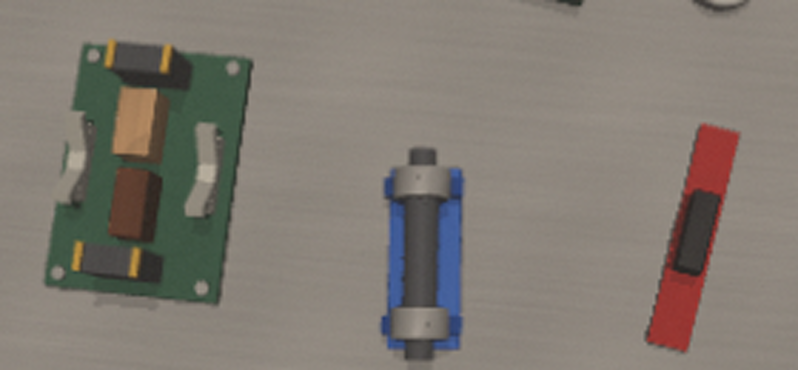

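The crop shows the fixture's long axis roughly along world x, both offcuts clear of the posts, the shaft along world x, and the bar yawed by about 10°. Next I turn the tool to align with the world axes, so tool x = +x and tool y = -y.

Emit:
servo_tool([
  {"dp": [0, 0, 0], "delta_rot": [0, 0, 0.82], "fingers": 1},
  {"dp": [0, 0, 0], "delta_rot": [0, 0, 0.82], "fingers": 1},
  {"dp": [0, 0, 0], "delta_rot": [0, 0, 0.82], "fingers": 1},
  {"dp": [0, 0, 0], "delta_rot": [0, 0, 0.83], "fingers": 1},
  {"dp": [0, 0, 0], "delta_rot": [0, 0, 0], "fingers": 1},
])

```text
clock: 0.6
position: [0.1856, -0.544, 0.3034]
ee_rot: [-0.001, 1.0, -0.0, -0.0]
contact_force: [0.0, 0.8, -0.1]
width: 0.0851
gripper_force: 0.0
```

```bash
python3 -c "
from h import *
c=imaging.calibration('wrist');print(np.round(c['hand_eye'],3),np.round(c['intrinsics'],0))"
```

```text
[[ 0.001 -0.964 -0.267  0.067]
 [ 1.     0.001 -0.001 -0.001]
 [ 0.001 -0.267  0.964 -0.07 ]
 [ 0.     0.     0.     1.   ]] [[309.   0. 317.]
 [  0. 309. 201.]
 [  0.   0.   1.]]
```

Emit:
servo_tool([
  {"dp": [0.127, -0.208, 0], "delta_rot": [0, 0, 0], "fingers": 1},
  {"dp": [0.127, -0.208, 0], "delta_rot": [0, 0, 0], "fingers": 1},
  {"dp": [0.127, -0.208, 0], "delta_rot": [0, 0, 0], "fingers": 1},
  {"dp": [0.127, -0.208, 0], "delta_rot": [0, 0, 0], "fingers": 1},
  {"dp": [0.127, -0.208, 0], "delta_rot": [0, 0, 0], "fingers": 1},
])

```text
clock: 1.1
position: [0.3132, -0.3345, 0.3038]
ee_rot: [-0.0, 1.0, 0.001, 0.0]
contact_force: [0.9, -0.1, -0.4]
width: 0.0854
gripper_force: 0.0
```

Emit:
servo_tool([
  {"dp": [0.127, -0.208, 0], "delta_rot": [0, 0, 0], "fingers": 1},
  {"dp": [0.127, -0.208, 0], "delta_rot": [0, 0, 0], "fingers": 1},
  {"dp": [0.127, -0.208, 0], "delta_rot": [0, 0, 0], "fingers": 1},
  {"dp": [0.127, -0.208, 0], "delta_rot": [0, 0, 0], "fingers": 1},
  {"dp": [0.127, -0.208, 0], "delta_rot": [0, 0, 0], "fingers": 1},
])

```text
clock: 1.6
position: [0.4403, -0.1264, 0.304]
ee_rot: [0.0, 1.0, 0.001, 0.0]
contact_force: [0.9, 0.0, -0.0]
width: 0.0855
gripper_force: 0.0
```

Emit:
servo_tool([
  {"dp": [0.127, -0.208, 0], "delta_rot": [0, 0, 0], "fingers": 1},
  {"dp": [0.127, -0.208, 0], "delta_rot": [0, 0, 0], "fingers": 1},
  {"dp": [0, 0, 0], "delta_rot": [0, 0, 0], "fingers": 1},
  {"dp": [0, 0, 0], "delta_rot": [0, 0, 0], "fingers": 1},
])

```text
clock: 2.0
position: [0.4906, -0.0441, 0.3035]
ee_rot: [0.0, 1.0, 0.002, -0.001]
contact_force: [-0.3, -1.5, -0.6]
width: 0.0858
gripper_force: 0.0
```

```bash
python3 -c "
from h import *
snap('wrist','w1')"
```

Emit:
servo_tool([
  {"dp": [0.021, -0.234, 0], "delta_rot": [0, 0, 0], "fingers": 1},
  {"dp": [0.021, -0.234, 0], "delta_rot": [0, 0, 0], "fingers": 1},
  {"dp": [0.021, -0.234, 0], "delta_rot": [0, 0, 0], "fingers": 1},
  {"dp": [0.021, -0.234, 0], "delta_rot": [0, 0, 0], "fingers": 1},
  {"dp": [0.021, -0.234, 0], "delta_rot": [0, 0, 0], "fingers": 1},
])

```text
clock: 2.55
position: [0.5116, 0.1883, 0.304]
ee_rot: [0.0, 1.0, -0.001, 0.0]
contact_force: [-0.1, 0.2, 0.7]
width: 0.0856
gripper_force: 0.0
```

Emit:
servo_tool([
  {"dp": [0.021, -0.234, 0], "delta_rot": [0, 0, 0], "fingers": 1},
  {"dp": [0.021, -0.234, 0], "delta_rot": [0, 0, 0], "fingers": 1},
  {"dp": [0.021, -0.234, 0], "delta_rot": [0, 0, 0], "fingers": 1},
  {"dp": [0, 0, 0], "delta_rot": [0, 0, 0], "fingers": 1},
  {"dp": [0, 0, 0], "delta_rot": [0, 0, 0], "fingers": 1},
])

```text
clock: 3.05
position: [0.5246, 0.3281, 0.3033]
ee_rot: [0.001, 1.0, -0.0, -0.0]
contact_force: [0.3, -0.2, -0.3]
width: 0.0851
gripper_force: 0.0
```

```bash
python3 -c "
from h import *
snap('wrist','w2')
for f in('w1','w2'):
    p,P=cloud('wrist',f);print(np.load('pics/'+f+'.npz')['pos'],np.nanmin(P[...,2]),np.nanmedian(P[...,2]))
a=np.hstack([cv2.imread('pics/w1.png'),cv2.imread('pics/w2.png')]);cv2.imwrite('pics/w12.png',cv2.resize(np.vstack([cv2.imread('pics/w1.png')[100:,:],cv2.imread('pics/w2.png')[100:,:]]),None,fx=1,fy=1))"
```

```text
[ 0.4905905  -0.04414294  0.30346899] -0.0035097859807896037 0.0006707898865222495
[0.5245561  0.32805318 0.30331138] -0.7520540988654021 0.0006300541818508587
```

View pics/w12.png

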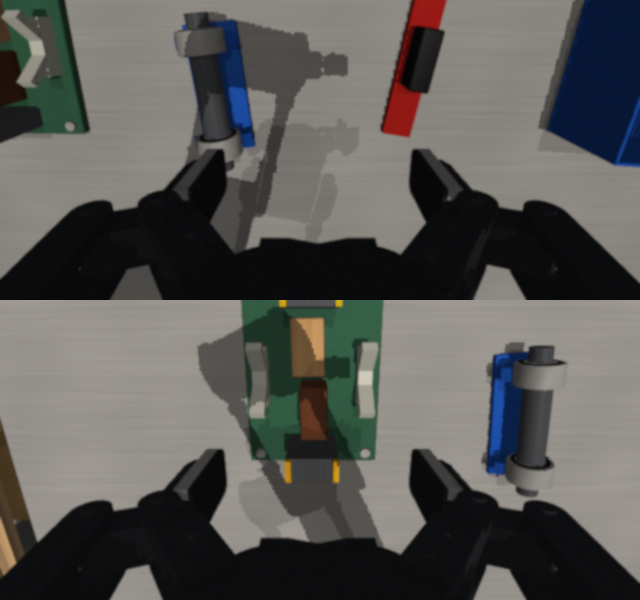

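The wrist pictures show the shaft at (208,85) and bar at (420,60) in the upper one. The lower one shows the fixture square to the tool at (312,380), with the offcuts at (307,347) and (313,412).

```bash
python3 - <<'E'
from h import *
def rect(f,name,x0,x1,y0,y1,zl,zh,sat=None):
    p,P=cloud('wrist',f);S=cv2.cvtColor(p,cv2.COLOR_RGB2HSV)
    X,Y,Z=P[...,0],P[...,1],P[...,2]
    m=(X>x0)&(X<x1)&(Y>y0)&(Y<y1)&(Z>zl)&(Z<zh)
    if sat is not None: m&=sat(S[...,0].astype(int),S[...,1],S[...,2])
    m=cv2.morphologyEx(m.astype(np.uint8),cv2.MORPH_OPEN,np.ones((3,3)))>0
    q=P[m]
    if len(q)<10: print(name,'few');return
    r=cv2.minAreaRect(q[:,:2].astype(np.float32)*1000)
    c=q[:,:2]-q[:,:2].mean(0);w,v=np.linalg.eigh(c.T@c);a=np.degrees(np.arctan2(v[1,1],v[0,1]))
    print(f,name,len(q),'c',np.round(r[0],1),'sz',np.round(r[1],1),'ang',round(r[2],1),'pca',round(a,1),'mean',np.round(q.mean(0)*1000,1),'rng',np.round(np.percentile(q[:,:2]*1000,[1,99],0).ravel(),1),'z',round(np.median(q[:,2])*1000,1))
w='w2'
rect(w,'base',.35,.7,.2,.46,.009,.016)
rect(w,'posthi',.58,.66,.25,.42,.077,.092)
rect(w,'postlo',.40,.46,.25,.42,.077,.092)
rect(w,'sadL',.44,.6,.37,.42,.03,.065)
rect(w,'sadR',.44,.6,.25,.30,.03,.065)
rect(w,'offA',.52,.60,.30,.38,.050,.062)
rect(w,'offB',.44,.526,.30,.38,.050,.062)
for w in('w1','w2'):
    rect(w,'shaft',.36,.58,.02,.14,.043,.075)
    rect(w,'shaftmid',.435,.505,.02,.14,.044,.062)
w='w1'
rect(w,'bar',.39,.63,-.24,-.08,.006,.017)
rect(w,'grip',.45,.57,-.22,-.1,.040,.056)
E
```

```text
w2 base 15252 c [523.5 335.5] sz [161.2 222.2] ang 90.0 pca 178.8 mean [534.6 333.8  12. ] rng [416.  256.4 633.3 413.8] z 12.0
w2 posthi 1793 c [611.2 335.2] sz [23.7 56.2] ang 0.0 pca 90.5 mean [611.2 335.3  81.5] rng [599.5 307.5 622.8 362.9] z 80.5
w2 postlo 1220 c [435.4 335. ] sz [25.4 55.5] ang 0.4 pca 90.1 mean [436.2 335.1  81.3] rng [423.3 307.5 447.8 362.4] z 80.3
w2 sadL 1151 c [523.7 395.3] sz [82.  16.5] ang 0.1 pca -180.0 mean [523.7 394.6  43.8] rng [483.3 387.1 564.5 403.2] z 45.0
w2 sadR 1057 c [523.6 275.2] sz [82.2 16.3] ang 0.2 pca -179.7 mean [524.2 275.7  44.6] rng [483.1 267.3 564.7 283.2] z 46.1
w2 offA 1941 c [559.4 339.5] sz [60.4 33.9] ang 1.6 pca -179.6 mean [560.6 339.5  55.9] rng [529.9 323.2 588.7 356.1] z 56.0
w2 offB 1712 c [482.7 335.1] sz [71.9 56. ] ang 0.0 pca 179.2 mean [484.4 333.2  55.8] rng [447.  310.7 518.3 358.8] z 55.9
w1 shaft 4514 c [470.4  76.3] sz [180.2  48.1] ang 5.3 pca -173.6 mean [485.   73.6  54.8] rng [391.3  48.3 558.3 100. ] z 54.1
w1 shaftmid 1550 c [469.5  76.5] sz [71.6 27.8] ang 5.3 pca -173.6 mean [470.9  74.1  52.3] rng [435.8  60.8 504.4  90.4] z 53.1
w2 shaft 4608 c [471.2  77.6] sz [180.5  49.4] ang 5.1 pca -174.6 mean [478.2  84.1  54.6] rng [384.7  56.8 559.1 106.2] z 53.9
w2 shaftmid 1394 c [470.4  78.4] sz [71.6 26.8] ang 7.0 pca -174.1 mean [471.2  82.   51.9] rng [435.9  66.3 504.4  93.1] z 52.9
w1 bar 3865 c [ 511.4 -158. ] sz [ 37.3 199.3] ang 80.3 pca 170.2 mean [ 521.5 -157.1   11.8] rng [ 415.2 -188.5  608.7 -127.6] z 11.9
w1 grip 1476 c [ 511.3 -157.6] sz [24.2 69.2] ang 80.8 pca 170.8 mean [ 512.8 -156.8   47.4] rng [ 478.2 -172.3  545.4 -142.3] z 47.7
```

Fixture centre is (523.5, 335.2) mm with yaw about 0. Offcut A is at (559.5, 339.5), B at (488, 333), the shaft at (470.7, 77) with yaw 5.5°, and the bar at (511.5, -157.7) with yaw -9.5°. Next I grasp offcut A.

Emit:
servo_tool([
  {"dp": [0.172, -0.057, 0], "delta_rot": [0, 0, 0], "fingers": 0.6},
  {"dp": [0, 0, 0.2], "delta_rot": [0, 0, 0], "fingers": 0.6},
  {"dp": [0, 0, 0.2], "delta_rot": [0, 0, 0], "fingers": 0.6},
  {"dp": [0, 0, 0], "delta_rot": [0, 0, 0], "fingers": 0.6},
  {"dp": [0, 0, 0], "delta_rot": [0, 0, 0], "fingers": 0.6},
], force=40)

```text
clock: 3.6
position: [0.559, 0.3387, 0.2242]
ee_rot: [0.001, 1.0, -0.001, -0.001]
contact_force: [0.3, 0.4, 1.4]
width: 0.051
gripper_force: 0.0
```

Emit:
servo_tool([
  {"dp": [0, 0, 0.2], "delta_rot": [0, 0, 0], "fingers": 0.6},
  {"dp": [0, 0, 0.2], "delta_rot": [0, 0, 0], "fingers": 0.6},
  {"dp": [0, 0, 0.1], "delta_rot": [0, 0, 0], "fingers": 0.6},
  {"dp": [0, 0, 0.12], "delta_rot": [0, 0, 0], "fingers": 0.6},
  {"dp": [0, 0, 0], "delta_rot": [0, 0, 0], "fingers": 0.6},
])

```text
clock: 4.1
position: [0.5586, 0.3397, 0.0996]
ee_rot: [0.001, 1.0, -0.0, -0.001]
contact_force: [-0.6, -0.5, -0.2]
width: 0.0513
gripper_force: 0.0
```

Emit:
servo_tool([
  {"dp": [0, 0, 0], "delta_rot": [0, 0, 0], "fingers": 0.2},
  {"dp": [0, 0, 0], "delta_rot": [0, 0, 0], "fingers": 0.2},
  {"dp": [0, 0, 0], "delta_rot": [0, 0, 0], "fingers": 0.2},
  {"dp": [0, 0, 0], "delta_rot": [0, 0, 0], "fingers": 0.2},
  {"dp": [0, 0, 0], "delta_rot": [0, 0, 0], "fingers": 0.2},
])

```text
clock: 4.6
position: [0.5602, 0.3412, 0.1027]
ee_rot: [-0.001, 1.0, -0.0, 0.002]
contact_force: [0.8, -1.1, 7.2]
width: 0.0333
gripper_force: 41.1
```

Emit:
servo_tool([
  {"dp": [0, 0, -0.1], "delta_rot": [0, 0, 0], "fingers": 0.2},
  {"dp": [0, 0, -0.2], "delta_rot": [0, 0, 0], "fingers": 0.2},
  {"dp": [0, 0, -0.22], "delta_rot": [0, 0, 0], "fingers": 0.2},
  {"dp": [0, 0, -0.22], "delta_rot": [0, 0, 0], "fingers": 0.2},
  {"dp": [0, 0.1, 0], "delta_rot": [0, 0, 0], "fingers": 0.2},
])

```text
clock: 5.1
position: [0.5617, 0.3238, 0.2563]
ee_rot: [-0.004, 1.0, 0.001, 0.007]
contact_force: [1.1, 0.8, -0.7]
width: 0.0335
gripper_force: 40.2
```

Emit:
servo_tool([
  {"dp": [-0.01, 0.236, 0], "delta_rot": [0, 0, 0], "fingers": 0.2},
  {"dp": [-0.01, 0.236, 0], "delta_rot": [0, 0, 0], "fingers": 0.2},
  {"dp": [-0.01, 0.236, 0], "delta_rot": [0, 0, 0], "fingers": 0.2},
  {"dp": [-0.01, 0.236, 0], "delta_rot": [0, 0, 0], "fingers": 0.2},
  {"dp": [-0.01, 0.236, 0], "delta_rot": [0, 0, 0], "fingers": 0.2},
])

```text
clock: 5.6
position: [0.5478, 0.0827, 0.248]
ee_rot: [0.0, 1.0, 0.0, 0.0]
contact_force: [0.1, 0.5, -1.3]
width: 0.0332
gripper_force: 40.2
```

Emit:
servo_tool([
  {"dp": [-0.01, 0.236, 0], "delta_rot": [0, 0, 0], "fingers": 0.2},
  {"dp": [-0.01, 0.236, 0], "delta_rot": [0, 0, 0], "fingers": 0.2},
  {"dp": [-0.01, 0.236, 0], "delta_rot": [0, 0, 0], "fingers": 0.2},
  {"dp": [-0.01, 0.236, 0], "delta_rot": [0, 0, 0], "fingers": 0.2},
  {"dp": [-0.01, 0.236, 0], "delta_rot": [0, 0, 0], "fingers": 0.2},
])

```text
clock: 6.1
position: [0.5376, -0.1532, 0.2481]
ee_rot: [0.0, 1.0, -0.0, 0.0]
contact_force: [0.6, 0.6, -0.6]
width: 0.0328
gripper_force: 40.2
```

Emit:
servo_tool([
  {"dp": [-0.01, 0.236, 0], "delta_rot": [0, 0, 0], "fingers": 0.2},
  {"dp": [-0.01, 0.236, 0], "delta_rot": [0, 0, 0], "fingers": 0.2},
  {"dp": [-0.01, 0.236, 0], "delta_rot": [0, 0, 0], "fingers": 0.2},
  {"dp": [-0.01, 0.236, 0], "delta_rot": [0, 0, 0], "fingers": 0.2},
  {"dp": [-0.01, 0.236, 0], "delta_rot": [0, 0, 0], "fingers": 0.2},
])

```text
clock: 6.6
position: [0.5276, -0.3892, 0.248]
ee_rot: [-0.0, 1.0, -0.0, 0.0]
contact_force: [0.5, 0.6, -1.0]
width: 0.033
gripper_force: 40.2
```

Emit:
servo_tool([
  {"dp": [0, 0.14, 0], "delta_rot": [0, 0, 0], "fingers": 0.2},
  {"dp": [0, 0, 0], "delta_rot": [0, 0, 0], "fingers": 0.2},
  {"dp": [0, 0, 0], "delta_rot": [0, 0, 0], "fingers": 0.2},
])

```text
clock: 6.9
position: [0.5277, -0.4156, 0.2474]
ee_rot: [-0.001, 1.0, -0.001, -0.0]
contact_force: [0.2, 0.8, -0.4]
width: 0.0335
gripper_force: 40.2
```

```bash
python3 - <<'E'
from h import *
snap('wrist','w3')
p,P=cloud('wrist','w3')
m=(P[...,2]>.09)&(P[...,2]<.106)&(P[...,0]>.36)&(P[...,0]<.62)&(P[...,1]<-.3)&(P[...,1]>-.53)
H=cv2.cvtColor(p,cv2.COLOR_RGB2HSV);m&=(H[...,1]>120)
q=P[m];print(len(q),cv2.minAreaRect(q[:,:2].astype(np.float32)*1000),np.percentile(q[:,:2],[0.5,99.5],0)); print(readout.get_state()['position'])
E
```

```text
3321 ((494.7568054199219, -415.74066162109375), (128.90638732910156, 168.82962036132812), 85.1480712890625) [[ 0.41029184 -0.4855273 ]
 [ 0.58326587 -0.35134863]]
[ 0.52795848 -0.41462783  0.24756871]
```

View pics/w3.png

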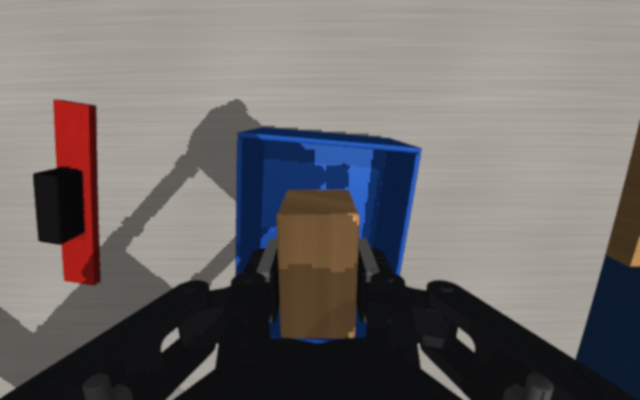

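The offcut is held over the open bin (the bin spans about (237,130) to (420,280)). I lower it, release it and return to B.

Emit:
servo_tool([
  {"dp": [0, 0, 0.2], "delta_rot": [0, 0, 0], "fingers": 0.2},
  {"dp": [0, 0, 0.2], "delta_rot": [0, 0, 0], "fingers": 0.2},
  {"dp": [0, 0, 0.2], "delta_rot": [0, 0, 0], "fingers": 0.2},
  {"dp": [0, 0, 0], "delta_rot": [0, 0, 0], "fingers": 0.2},
  {"dp": [0, 0, 0], "delta_rot": [0, 0, 0], "fingers": 0.2},
])

```text
clock: 7.45
position: [0.5288, -0.4141, 0.1283]
ee_rot: [-0.0, 1.0, 0.001, -0.0]
contact_force: [0.5, -0.4, -0.6]
width: 0.033
gripper_force: 40.2
```

Emit:
servo_tool([
  {"dp": [0, 0, 0], "delta_rot": [0, 0, 0], "fingers": 0.6},
  {"dp": [0, 0, 0], "delta_rot": [0, 0, 0], "fingers": 0.6},
  {"dp": [0, 0, 0], "delta_rot": [0, 0, 0], "fingers": 0.6},
  {"dp": [0, 0, 0], "delta_rot": [0, 0, 0], "fingers": 0.6},
  {"dp": [0, 0, -0.2], "delta_rot": [0, 0, 0], "fingers": 0.6},
])

```text
clock: 7.95
position: [0.526, -0.4131, 0.1633]
ee_rot: [-0.004, 1.0, -0.0, -0.004]
contact_force: [-0.2, -0.1, -1.2]
width: 0.0512
gripper_force: 0.0
```

Emit:
servo_tool([
  {"dp": [0, 0, -0.2], "delta_rot": [0, 0, 0], "fingers": 0.6},
  {"dp": [0, 0, -0.2], "delta_rot": [0, 0, 0], "fingers": 0.6},
  {"dp": [-0.0125, -0.234, 0], "delta_rot": [0, 0, 0], "fingers": 0.6},
  {"dp": [-0.0125, -0.234, 0], "delta_rot": [0, 0, 0], "fingers": 0.6},
  {"dp": [-0.0125, -0.234, 0], "delta_rot": [0, 0, 0], "fingers": 0.6},
])

```text
clock: 8.45
position: [0.5207, -0.2738, 0.2487]
ee_rot: [0.0, 1.0, -0.001, 0.001]
contact_force: [1.0, 0.1, -0.8]
width: 0.051
gripper_force: 0.0
```

Emit:
servo_tool([
  {"dp": [-0.0125, -0.234, 0], "delta_rot": [0, 0, 0], "fingers": 0.6},
  {"dp": [-0.0125, -0.234, 0], "delta_rot": [0, 0, 0], "fingers": 0.6},
  {"dp": [-0.0125, -0.234, 0], "delta_rot": [0, 0, 0], "fingers": 0.6},
  {"dp": [-0.0125, -0.234, 0], "delta_rot": [0, 0, 0], "fingers": 0.6},
  {"dp": [-0.0125, -0.234, 0], "delta_rot": [0, 0, 0], "fingers": 0.6},
])

```text
clock: 8.95
position: [0.5082, -0.0392, 0.2485]
ee_rot: [0.0, 1.0, -0.0, 0.001]
contact_force: [1.3, -0.0, 0.6]
width: 0.0515
gripper_force: 0.0
```

Emit:
servo_tool([
  {"dp": [-0.0125, -0.234, 0], "delta_rot": [0, 0, 0], "fingers": 0.6},
  {"dp": [-0.0125, -0.234, 0], "delta_rot": [0, 0, 0], "fingers": 0.6},
  {"dp": [-0.0125, -0.234, 0], "delta_rot": [0, 0, 0], "fingers": 0.6},
  {"dp": [-0.0125, -0.234, 0], "delta_rot": [0, 0, 0], "fingers": 0.6},
  {"dp": [-0.0125, -0.234, 0], "delta_rot": [0, 0, 0], "fingers": 0.6},
])

```text
clock: 9.45
position: [0.4958, 0.1949, 0.2486]
ee_rot: [-0.0, 1.0, -0.0, 0.001]
contact_force: [0.6, -0.8, -1.3]
width: 0.0514
gripper_force: 0.0
```

Emit:
servo_tool([
  {"dp": [-0.0125, -0.234, 0], "delta_rot": [0, 0, 0], "fingers": 0.6},
  {"dp": [-0.0125, -0.234, 0], "delta_rot": [0, 0, 0], "fingers": 0.6},
  {"dp": [-0.0125, -0.234, 0], "delta_rot": [0, 0, 0], "fingers": 0.6},
  {"dp": [0, 0, 0], "delta_rot": [0, 0, 0], "fingers": 0.6},
  {"dp": [0, 0, 0], "delta_rot": [0, 0, 0], "fingers": 0.6},
])

```text
clock: 9.95
position: [0.4883, 0.3342, 0.2479]
ee_rot: [0.0, 1.0, 0.001, 0.0]
contact_force: [-0.1, -0.4, -0.5]
width: 0.051
gripper_force: 0.0
```

```bash
python3 - <<'E'
from h import *
snap('wrist','w4')
p,P=cloud('wrist','w4')
X,Y,Z=P[...,0],P[...,1],P[...,2]
H=cv2.cvtColor(p,cv2.COLOR_RGB2HSV)
m=(Z>.048)&(Z<.064)&(X>.43)&(X<.6)&(Y<.38)&(Y>.29)
q=P[m];print(len(q),cv2.minAreaRect(q[:,:2].astype(np.float32)*1000),np.percentile(q[:,:2],[1,99],0),readout.get_state()['position'])
m&=(H[...,1]>90);q=P[m]
if len(q):print(len(q),cv2.minAreaRect(q[:,:2].astype(np.float32)*1000),np.percentile(q[:,:2],[1,99],0))
E
```

```text
2920 ((523.3204956054688, 335.0719299316406), (153.10452270507812, 56.30576705932617), 0.14911164343357086) [[0.4471176  0.30941397]
 [0.59970051 0.36063988]] [0.48839723 0.33315594 0.24786867]
2223 ((523.4808349609375, 334.71051025390625), (152.26193237304688, 56.23472595214844), 0.39522412419319153) [[0.45980882 0.3186329 ]
 [0.51835245 0.34768087]]
```

Emit:
servo_tool([
  {"dp": [0, 0, 0.2], "delta_rot": [0, 0, 0], "fingers": 0.6},
  {"dp": [0, 0, 0.2], "delta_rot": [0, 0, 0], "fingers": 0.6},
  {"dp": [0, 0, 0.2], "delta_rot": [0, 0, 0], "fingers": 0.6},
  {"dp": [0, 0, 0.14], "delta_rot": [0, 0, 0], "fingers": 0.6},
  {"dp": [0, 0, 0], "delta_rot": [0, 0, 0], "fingers": 0.6},
])

```text
clock: 10.5
position: [0.4865, 0.3302, 0.0963]
ee_rot: [0.002, 1.0, -0.001, -0.004]
contact_force: [0.3, -0.9, 0.7]
width: 0.0515
gripper_force: 0.0
```

Emit:
servo_tool([
  {"dp": [0, 0, 0], "delta_rot": [0, 0, 0], "fingers": 0.15},
  {"dp": [0, 0, 0], "delta_rot": [0, 0, 0], "fingers": 0.15},
  {"dp": [0, 0, 0], "delta_rot": [0, 0, 0], "fingers": 0.15},
  {"dp": [0, 0, 0], "delta_rot": [0, 0, 0], "fingers": 0.15},
  {"dp": [0, 0, 0], "delta_rot": [0, 0, 0], "fingers": 0.15},
])

```text
clock: 11.0
position: [0.4896, 0.3338, 0.1016]
ee_rot: [-0.001, 1.0, 0.0, 0.002]
contact_force: [-0.2, -0.4, 6.7]
width: 0.0294
gripper_force: 42.1
```

Emit:
servo_tool([
  {"dp": [0, 0, -0.1], "delta_rot": [0, 0, 0], "fingers": 0.15},
  {"dp": [0, 0, -0.2], "delta_rot": [0, 0, 0], "fingers": 0.15},
  {"dp": [0, 0, -0.22], "delta_rot": [0, 0, 0], "fingers": 0.15},
  {"dp": [0, 0, -0.22], "delta_rot": [0, 0, 0], "fingers": 0.15},
  {"dp": [0, 0, 0], "delta_rot": [0, 0, 0], "fingers": 0.15},
])

```text
clock: 11.5
position: [0.4914, 0.3352, 0.2551]
ee_rot: [-0.003, 1.0, 0.0, 0.006]
contact_force: [0.0, 0.2, 0.1]
width: 0.0291
gripper_force: 41.3
```

Emit:
servo_tool([
  {"dp": [-0.01, 0.1, 0], "delta_rot": [0, 0, 0], "fingers": 0.15},
  {"dp": [-0.01, 0.235, 0], "delta_rot": [0, 0, 0], "fingers": 0.15},
  {"dp": [-0.01, 0.235, 0], "delta_rot": [0, 0, 0], "fingers": 0.15},
  {"dp": [-0.01, 0.235, 0], "delta_rot": [0, 0, 0], "fingers": 0.15},
  {"dp": [-0.01, 0.235, 0], "delta_rot": [0, 0, 0], "fingers": 0.15},
])

```text
clock: 12.0
position: [0.4767, 0.1231, 0.2463]
ee_rot: [0.001, 1.0, 0.0, -0.002]
contact_force: [0.2, -0.3, 0.3]
width: 0.0291
gripper_force: 41.2
```

Emit:
servo_tool([
  {"dp": [-0.01, 0.235, 0], "delta_rot": [0, 0, 0], "fingers": 0.15},
  {"dp": [-0.01, 0.235, 0], "delta_rot": [0, 0, 0], "fingers": 0.15},
  {"dp": [-0.01, 0.235, 0], "delta_rot": [0, 0, 0], "fingers": 0.15},
  {"dp": [-0.01, 0.235, 0], "delta_rot": [0, 0, 0], "fingers": 0.15},
  {"dp": [-0.01, 0.235, 0], "delta_rot": [0, 0, 0], "fingers": 0.15},
])

```text
clock: 12.5
position: [0.4664, -0.1114, 0.2465]
ee_rot: [-0.0, 1.0, -0.0, -0.002]
contact_force: [0.8, 0.2, -1.0]
width: 0.0293
gripper_force: 41.2
```

Emit:
servo_tool([
  {"dp": [-0.01, 0.235, 0], "delta_rot": [0, 0, 0], "fingers": 0.15},
  {"dp": [-0.01, 0.235, 0], "delta_rot": [0, 0, 0], "fingers": 0.15},
  {"dp": [-0.01, 0.235, 0], "delta_rot": [0, 0, 0], "fingers": 0.15},
  {"dp": [-0.01, 0.235, 0], "delta_rot": [0, 0, 0], "fingers": 0.15},
  {"dp": [-0.01, 0.235, 0], "delta_rot": [0, 0, 0], "fingers": 0.15},
])

```text
clock: 13.0
position: [0.4564, -0.3459, 0.2463]
ee_rot: [-0.001, 1.0, -0.0, -0.001]
contact_force: [0.8, 0.1, -0.8]
width: 0.0293
gripper_force: 41.2
```

Emit:
servo_tool([
  {"dp": [0, 0.235, 0], "delta_rot": [0, 0, 0], "fingers": 0.15},
  {"dp": [0, 0.11, 0], "delta_rot": [0, 0, 0], "fingers": 0.15},
  {"dp": [0, 0, 0], "delta_rot": [0, 0, 0], "fingers": 0.15},
  {"dp": [0, 0, 0.1], "delta_rot": [0, 0, 0], "fingers": 0.15},
  {"dp": [0, 0, 0.2], "delta_rot": [0, 0, 0], "fingers": 0.15},
])

```text
clock: 13.5
position: [0.4587, -0.4137, 0.1893]
ee_rot: [0.002, 1.0, -0.0, 0.002]
contact_force: [0.0, -0.8, -0.4]
width: 0.0299
gripper_force: 41.2
```

Emit:
servo_tool([
  {"dp": [0, 0, 0.2], "delta_rot": [0, 0, 0], "fingers": 0.15},
  {"dp": [0, 0, 0.1], "delta_rot": [0, 0, 0], "fingers": 0.15},
  {"dp": [0, 0, 0], "delta_rot": [0, 0, 0], "fingers": 0.15},
  {"dp": [0, 0, 0], "delta_rot": [0, 0, 0], "fingers": 0.15},
])

```text
clock: 13.9
position: [0.458, -0.4124, 0.1277]
ee_rot: [-0.001, 1.0, 0.0, -0.001]
contact_force: [-0.7, -0.1, -0.2]
width: 0.0296
gripper_force: 41.2
```

Emit:
servo_tool([
  {"dp": [0, 0, 0], "delta_rot": [0, 0, 0], "fingers": 0.6},
  {"dp": [0, 0, 0], "delta_rot": [0, 0, 0], "fingers": 0.6},
  {"dp": [0, 0, 0], "delta_rot": [0, 0, 0], "fingers": 0.6},
  {"dp": [0, 0, 0], "delta_rot": [0, 0, 0], "fingers": 0.6},
  {"dp": [0, 0, -0.2], "delta_rot": [0, 0, 0], "fingers": 0.6},
])

```text
clock: 14.4
position: [0.4563, -0.4111, 0.1637]
ee_rot: [-0.004, 1.0, -0.0, -0.004]
contact_force: [0.1, 0.0, 1.1]
width: 0.0514
gripper_force: 0.0
```

Emit:
servo_tool([
  {"dp": [0, 0, -0.2], "delta_rot": [0, 0, 0], "fingers": 0.6},
  {"dp": [0, 0, -0.2], "delta_rot": [0, 0, 0], "fingers": 0.6},
  {"dp": [0, 0, -0.15], "delta_rot": [0, 0, 0], "fingers": 0.6},
  {"dp": [0.007, -0.245, 0], "delta_rot": [0, 0, 0], "fingers": 0.6},
  {"dp": [0.007, -0.245, 0], "delta_rot": [0, 0, 0], "fingers": 0.6},
])

```text
clock: 14.9
position: [0.4617, -0.3158, 0.2794]
ee_rot: [0.001, 1.0, -0.002, 0.002]
contact_force: [0.6, 0.5, -0.1]
width: 0.0513
gripper_force: 0.0
```

Emit:
servo_tool([
  {"dp": [0.007, -0.245, 0], "delta_rot": [0, 0, 0], "fingers": 0.6},
  {"dp": [0.007, -0.245, 0], "delta_rot": [0, 0, 0], "fingers": 0.6},
  {"dp": [0.007, -0.245, 0], "delta_rot": [0, 0, 0], "fingers": 0.6},
  {"dp": [0.007, -0.245, 0], "delta_rot": [0, 0, 0], "fingers": 0.6},
  {"dp": [0.007, -0.245, 0], "delta_rot": [0, 0, 0], "fingers": 0.6},
])

```text
clock: 15.4
position: [0.468, -0.0686, 0.2784]
ee_rot: [0.0, 1.0, -0.0, 0.001]
contact_force: [-0.1, -0.7, 0.3]
width: 0.051
gripper_force: 0.0
```

Emit:
servo_tool([
  {"dp": [0.007, -0.245, 0], "delta_rot": [0, 0, 0], "fingers": 0.6},
  {"dp": [0.007, -0.245, 0], "delta_rot": [0, 0, 0], "fingers": 0.6},
  {"dp": [0.007, -0.245, 0], "delta_rot": [0, 0, 0], "fingers": 0.6},
  {"dp": [0, 0, 0], "delta_rot": [0, 0, 0], "fingers": 0.6},
  {"dp": [0, 0, 0], "delta_rot": [0, 0, 0], "fingers": 0.6},
])

```text
clock: 15.9
position: [0.4724, 0.0775, 0.2782]
ee_rot: [0.0, 1.0, 0.002, 0.0]
contact_force: [0.5, -0.1, -0.2]
width: 0.0515
gripper_force: 0.0
```

```bash
python3 - <<'E'
from h import *
snap('wrist','w5');snap('top','top5')
p,P=cloud('wrist','w5')
X,Y,Z=P[...,0],P[...,1],P[...,2]
for x0,x1,zl,zh in ((.36,.58,.043,.075),(.44,.50,.044,.062)):
    m=(Z>zl)&(Z<zh)&(X>x0)&(X<x1)&(Y<.14)&(Y>.02)
    q=P[m];c=q[:,:2]-q[:,:2].mean(0);w,v=np.linalg.eigh(c.T@c);a=np.degrees(np.arctan(v[1,1]/v[0,1]))
    print(len(q),cv2.minAreaRect(q[:,:2].astype(np.float32)*1000),a,q.mean(0))
print(readout.get_state()['position'])
cv2.imwrite('pics/c5.png',np.hstack([cv2.resize(cv2.imread('pics/w5.png'),(480,300)),cv2.resize(cv2.imread('pics/top5.png')[215:325,420:520],(300,300))]))
E
```

```text
6094 ((470.6221618652344, 76.85224914550781), (179.55551147460938, 49.32379150390625), 5.39786434173584) 5.365120273703284 [0.47807232 0.07742699 0.05538169]
1690 ((470.1688537597656, 76.87277221679688), (62.0555305480957, 29.011253356933594), 5.241549491882324) 6.870445851053869 [0.47066515 0.07683004 0.05222537]
[0.47262704 0.07565993 0.27800167]
```

View pics/c5.png

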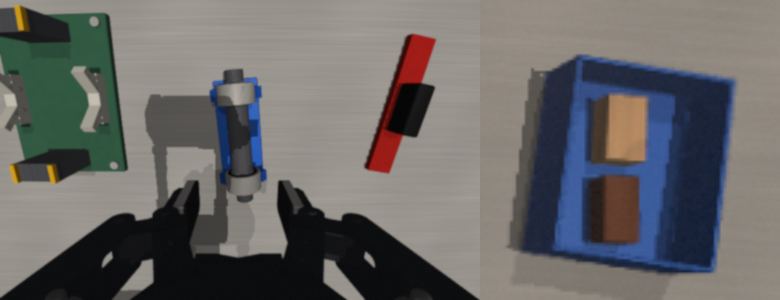

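Both offcuts lie flat in the bin, at (626,128) and (612,208) in the right-hand crop, and the shaft is untouched at (240,135). Next I grip the shaft.

Emit:
servo_tool([
  {"dp": [-0.008, 0.003, 0], "delta_rot": [0, 0, -0.94], "fingers": 0.6},
  {"dp": [0, 0, 0.2], "delta_rot": [0, 0, 0], "fingers": 0.6},
  {"dp": [0, 0, 0.2], "delta_rot": [0, 0, 0], "fingers": 0.6},
  {"dp": [0, 0, 0.2], "delta_rot": [0, 0, 0], "fingers": 0.6},
  {"dp": [0, 0, 0], "delta_rot": [0, 0, 0], "fingers": 0.6},
], force=90)

```text
clock: 16.5
position: [0.4676, 0.0739, 0.1538]
ee_rot: [0.0, 0.999, 0.045, -0.006]
contact_force: [-1.1, 0.4, -0.9]
width: 0.0514
gripper_force: 0.0
```

Emit:
servo_tool([
  {"dp": [0, 0, 0.15], "delta_rot": [0, 0, 0], "fingers": 0.6},
  {"dp": [0, 0, 0.1], "delta_rot": [0, 0, 0], "fingers": 0.6},
  {"dp": [0, 0, 0.07], "delta_rot": [0, 0, 0], "fingers": 0.6},
  {"dp": [0, 0, 0], "delta_rot": [0, 0, 0], "fingers": 0.6},
  {"dp": [0, 0, 0], "delta_rot": [0, 0, 0], "fingers": 0.6},
])

```text
clock: 17.0
position: [0.4723, 0.0751, 0.0953]
ee_rot: [0.0, 0.999, 0.046, 0.001]
contact_force: [0.7, -0.4, 0.5]
width: 0.0512
gripper_force: 0.0
```

Emit:
servo_tool([
  {"dp": [0, 0, 0], "delta_rot": [0, 0, 0], "fingers": 0.2},
  {"dp": [0, 0, 0], "delta_rot": [0, 0, 0], "fingers": 0.2},
  {"dp": [0, 0, 0], "delta_rot": [0, 0, 0], "fingers": 0.2},
  {"dp": [0, 0, 0], "delta_rot": [0, 0, 0], "fingers": 0.2},
  {"dp": [0, 0, 0], "delta_rot": [0, 0, 0], "fingers": 0.2},
])

```text
clock: 17.5
position: [0.4721, 0.0758, 0.0957]
ee_rot: [0.0, 0.999, 0.047, 0.002]
contact_force: [-0.1, -1.2, 6.6]
width: 0.0279
gripper_force: 88.1
```

The shaft is gripped. I lift it, carry it over the fixture and turn it.

Emit:
servo_tool([
  {"dp": [0, 0, -0.05], "delta_rot": [0, 0, 0], "fingers": 0.2},
  {"dp": [0, 0, -0.1], "delta_rot": [0, 0, 0], "fingers": 0.2},
  {"dp": [0, 0, -0.2], "delta_rot": [0, 0, 0], "fingers": 0.2},
  {"dp": [0, 0, -0.2], "delta_rot": [0, 0, 0], "fingers": 0.2},
  {"dp": [0, 0, -0.2], "delta_rot": [0, 0, 0], "fingers": 0.2},
])

```text
clock: 18.0
position: [0.4696, 0.0759, 0.2451]
ee_rot: [0.0, 0.999, 0.047, -0.001]
contact_force: [1.4, 0.2, -7.3]
width: 0.0275
gripper_force: 89.6
```

Emit:
servo_tool([
  {"dp": [0.0475, -0.16, 0], "delta_rot": [0, 0, 0], "fingers": 0.2},
  {"dp": [0.0475, -0.16, 0], "delta_rot": [0, 0, 0], "fingers": 0.2},
  {"dp": [0.0475, -0.16, 0], "delta_rot": [0, 0, 0], "fingers": 0.2},
  {"dp": [0.0475, -0.16, 0], "delta_rot": [0, 0, 0], "fingers": 0.2},
  {"dp": [0.0475, -0.16, 0], "delta_rot": [0, 0, 0], "fingers": 0.2},
])

```text
clock: 18.5
position: [0.5022, 0.2406, 0.2435]
ee_rot: [0.0, 0.999, 0.047, -0.001]
contact_force: [0.8, -0.6, -6.4]
width: 0.0275
gripper_force: 90.2
```

Emit:
servo_tool([
  {"dp": [0.0475, -0.16, 0], "delta_rot": [0, 0, 0], "fingers": 0.2},
  {"dp": [0.0475, -0.16, 0], "delta_rot": [0, 0, 0], "fingers": 0.2},
  {"dp": [0.0475, -0.156, 0], "delta_rot": [0, 0, 0], "fingers": 0.2},
  {"dp": [0, 0, 0], "delta_rot": [0, 0, -0.5], "fingers": 0.2},
  {"dp": [0, 0, 0], "delta_rot": [0, 0, -0.9], "fingers": 0.2},
])

```text
clock: 19.0
position: [0.5216, 0.3379, 0.2427]
ee_rot: [0.001, 0.993, 0.119, -0.002]
contact_force: [-0.5, 0.4, -7.0]
width: 0.0276
gripper_force: 90.4
```

Emit:
servo_tool([
  {"dp": [0, 0, 0], "delta_rot": [0, 0, -1], "fingers": 0.2},
  {"dp": [0, 0, 0], "delta_rot": [0, 0, -1], "fingers": 0.2},
  {"dp": [0, 0, 0], "delta_rot": [0, 0, -1], "fingers": 0.2},
  {"dp": [0, 0, 0], "delta_rot": [0, 0, -1], "fingers": 0.2},
  {"dp": [0, 0, 0], "delta_rot": [0, 0, -1], "fingers": 0.2},
])

```text
clock: 19.5
position: [0.5216, 0.3366, 0.2431]
ee_rot: [0.0, 0.933, 0.361, -0.002]
contact_force: [-0.5, -0.1, -7.0]
width: 0.0276
gripper_force: 90.5
```

Emit:
servo_tool([
  {"dp": [0, 0, 0], "delta_rot": [0, 0, -1], "fingers": 0.2},
  {"dp": [0, 0, 0], "delta_rot": [0, 0, -1], "fingers": 0.2},
  {"dp": [0, 0, 0], "delta_rot": [0, 0, -1], "fingers": 0.2},
  {"dp": [0, 0, 0], "delta_rot": [0, 0, -1], "fingers": 0.2},
  {"dp": [0, 0, 0], "delta_rot": [0, 0, -1], "fingers": 0.2},
])

```text
clock: 20.0
position: [0.5216, 0.3366, 0.2431]
ee_rot: [-0.0, 0.814, 0.58, -0.002]
contact_force: [0.2, 0.1, -7.5]
width: 0.0277
gripper_force: 90.5
```

Emit:
servo_tool([
  {"dp": [0, 0, 0], "delta_rot": [0, 0, -1], "fingers": 0.2},
  {"dp": [0, 0, 0], "delta_rot": [0, 0, -1], "fingers": 0.2},
  {"dp": [0, 0, 0], "delta_rot": [0, 0, -1], "fingers": 0.2},
  {"dp": [0, 0, 0], "delta_rot": [0, 0, -0.37], "fingers": 0.2},
  {"dp": [0, 0, 0], "delta_rot": [0, 0, 0], "fingers": 0.2},
])

```text
clock: 20.5
position: [0.5217, 0.3366, 0.2432]
ee_rot: [-0.0, 0.707, 0.707, -0.001]
contact_force: [-0.1, -0.2, -7.2]
width: 0.0275
gripper_force: 90.5
```

Emit:
servo_tool([
  {"dp": [0, 0, 0], "delta_rot": [0, 0, 0], "fingers": 0.2},
  {"dp": [0, 0, 0], "delta_rot": [0, 0, 0], "fingers": 0.2},
])

```text
clock: 20.7
position: [0.5224, 0.3369, 0.2436]
ee_rot: [-0.0, 0.707, 0.707, -0.001]
contact_force: [0.2, 0.9, -7.4]
width: 0.0274
gripper_force: 90.5
```

```bash
python3 - <<'E'
from h import *
snap('wrist','w6')
s=readout.get_state();print(s['position'],s['ee_rot'],s['qpos'],s['width'],s['contact_force'])
p,P=cloud('wrist','w6')
X,Y,Z=P[...,0],P[...,1],P[...,2]
for zl,zh in ((.196,.225),(.205,.225)):
    m=(Z>zl)&(Z<zh)&(abs(X-.5235)<.035)&(Y<.45)&(Y>.23)
    q=P[m];print(len(q),cv2.minAreaRect(q[:,:2].astype(np.float32)*1000),np.percentile(q,[1,99],0))
E
```

```text
[0.52251527 0.33700462 0.24367967] [-7.07322419e-05  7.07244254e-01  7.06969190e-01 -3.52231979e-04] [ 4.61020515e-01  3.82766653e-01  1.49638619e+00 -9.47488415e-05
  1.26315264e+00  4.61438237e-01] 0.027206009225114274 [-0.10284131 -0.11395417 -5.97774611]
25443 ((523.1199340820312, 368.3699645996094), (69.97102355957031, 118.06220245361328), 1.0039008855819702) [[0.49291228 0.31378957 0.19628815]
 [0.55498864 0.42545171 0.22403249]]
11357 ((524.20068359375, 368.6409606933594), (84.62511444091797, 69.7463150024414), 87.9089584350586) [[0.49059139 0.33000167 0.20534027]
 [0.55614689 0.41021254 0.22463061]]
```

View pics/w6.png

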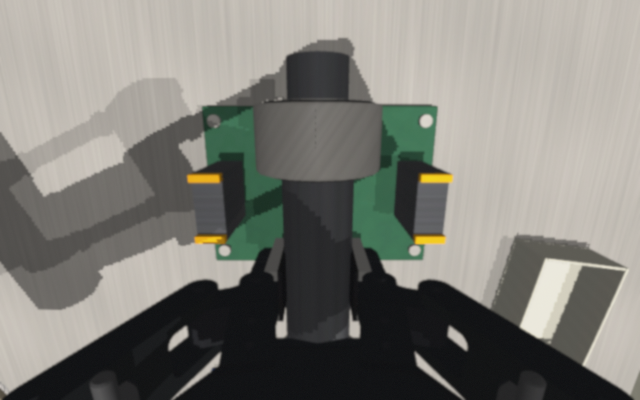

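The shaft is square over the saddles with its bearing at (318,140), centred between the posts at (210,208) and (430,208). I lower it in steps while watching the force.

Emit:
servo_tool([
  {"dp": [0, 0.005, 0.15], "delta_rot": [0, 0, 0], "fingers": 0.2},
  {"dp": [0, 0, 0.2], "delta_rot": [0, 0, 0], "fingers": 0.2},
  {"dp": [0, 0, 0.15], "delta_rot": [0, 0, 0], "fingers": 0.2},
  {"dp": [0, 0, 0.08], "delta_rot": [0, 0, 0], "fingers": 0.2},
  {"dp": [0, 0, 0], "delta_rot": [0, 0, 0], "fingers": 0.2},
])

```text
clock: 21.25
position: [0.522, 0.3362, 0.1248]
ee_rot: [-0.001, 0.707, 0.707, -0.003]
contact_force: [-1.0, -0.1, -6.7]
width: 0.0273
gripper_force: 90.2
```

Emit:
servo_tool([
  {"dp": [0, 0, 0.01], "delta_rot": [0, 0, 0], "fingers": 0.2},
  {"dp": [0, 0, 0.01], "delta_rot": [0, 0, 0], "fingers": 0.2},
  {"dp": [0, 0, 0.01], "delta_rot": [0, 0, 0], "fingers": 0.2},
  {"dp": [0, 0, 0.01], "delta_rot": [0, 0, 0], "fingers": 0.2},
  {"dp": [0, 0, 0], "delta_rot": [0, 0, 0], "fingers": 0.2},
])

```text
clock: 21.75
position: [0.5237, 0.3371, 0.1201]
ee_rot: [0.0, 0.707, 0.707, 0.0]
contact_force: [-0.5, 0.5, -7.4]
width: 0.0274
gripper_force: 90.3
```

Emit:
servo_tool([
  {"dp": [0, 0, 0.01], "delta_rot": [0, 0, 0], "fingers": 0.2},
  {"dp": [0, 0, 0.01], "delta_rot": [0, 0, 0], "fingers": 0.2},
  {"dp": [0, 0, 0.005], "delta_rot": [0, 0, 0], "fingers": 0.2},
  {"dp": [0, 0, 0], "delta_rot": [0, 0, 0], "fingers": 0.2},
])

```text
clock: 22.15
position: [0.5236, 0.337, 0.1145]
ee_rot: [-0.0, 0.707, 0.707, -0.0]
contact_force: [0.1, -0.3, -6.3]
width: 0.0276
gripper_force: 90.3
```

Emit:
servo_tool([
  {"dp": [0, 0, 0.005], "delta_rot": [0, 0, 0], "fingers": 0.2},
  {"dp": [0, 0, 0], "delta_rot": [0, 0, 0], "fingers": 0.2},
])

```text
clock: 22.35
position: [0.5239, 0.3372, 0.1139]
ee_rot: [0.0, 0.707, 0.707, 0.0]
contact_force: [1.0, -0.0, -6.8]
width: 0.0276
gripper_force: 90.8
```

Emit:
servo_tool([
  {"dp": [0, 0, 0.005], "delta_rot": [0, 0, 0], "fingers": 0.2},
  {"dp": [0, 0, 0], "delta_rot": [0, 0, 0], "fingers": 0.2},
])

```text
clock: 22.55
position: [0.524, 0.3372, 0.1138]
ee_rot: [0.0, 0.707, 0.707, 0.0]
contact_force: [-1.8, -1.1, 1.0]
width: 0.0273
gripper_force: 91.3
```

Emit:
servo_tool([
  {"dp": [0, 0, 0.005], "delta_rot": [0, 0, 0], "fingers": 0.2},
  {"dp": [0, 0, 0], "delta_rot": [0, 0, 0], "fingers": 0.2},
])

```text
clock: 22.75
position: [0.5239, 0.3371, 0.1137]
ee_rot: [0.0, 0.707, 0.707, 0.001]
contact_force: [-2.8, -2.1, 6.4]
width: 0.0274
gripper_force: 92.2
```

Emit:
servo_tool([
  {"dp": [0, 0, 0], "delta_rot": [0, 0, 0], "fingers": 0.6},
  {"dp": [0, 0, 0], "delta_rot": [0, 0, 0], "fingers": 0.6},
  {"dp": [0, 0, 0], "delta_rot": [0, 0, 0], "fingers": 0.6},
  {"dp": [0, 0, 0], "delta_rot": [0, 0, 0], "fingers": 0.6},
  {"dp": [0, 0, -0.1], "delta_rot": [0, 0, 0], "fingers": 0.6},
])

```text
clock: 23.25
position: [0.5223, 0.3363, 0.1294]
ee_rot: [-0.001, 0.707, 0.707, -0.003]
contact_force: [-1.6, 0.2, 0.1]
width: 0.0515
gripper_force: 0.0
```

Emit:
servo_tool([
  {"dp": [0, 0, -0.2], "delta_rot": [0, 0, 0], "fingers": 0.6},
  {"dp": [0, 0, -0.2], "delta_rot": [0, 0, 0], "fingers": 0.6},
  {"dp": [0, 0, -0.25], "delta_rot": [0, 0, 0], "fingers": 0.6},
  {"dp": [0, 0, 0], "delta_rot": [0, 0, 0], "fingers": 0.6},
  {"dp": [0, 0, 0], "delta_rot": [0, 0, 0], "fingers": 0.6},
])

```text
clock: 23.75
position: [0.5243, 0.3374, 0.2635]
ee_rot: [0.001, 0.707, 0.707, 0.002]
contact_force: [-0.9, -0.1, 0.1]
width: 0.0517
gripper_force: 0.0
```

```bash
python3 - <<'E'
from h import *
snap('wrist','w7');snap('top','top7')
print(readout.get_state()['position'])
for n,f in(('wrist','w7'),('top','top7')):
    p,P=cloud(n,f)
    X,Y,Z=P[...,0],P[...,1],P[...,2]
    m=(Z>.062)&(Z<.09)&(abs(X-.5235)<.045)&(Y<.45)&(Y>.22)
    q=P[m];print(f,len(q),cv2.minAreaRect(q[:,:2].astype(np.float32)*1000),np.percentile(q,[1,99],0).round(4))
    for c in (.275,.335,.395):
        m2=m&(abs(Y-c)<.008);print(c,np.nanpercentile(Z[m2],95) if m2.any() else None)
E
```

```text
[0.52310003 0.33677779 0.26058915]
w7 7456 ((523.5123901367188, 337.2928466796875), (180.12066650390625, 49.19923400878906), 89.98712921142578) [[0.5004 0.251  0.0626]
 [0.5465 0.4251 0.0832]]
0.275 0.08291761036782962
0.335 0.07337904493322794
0.395 0.082996779987723
top7 776 ((523.7010498046875, 324.90789794921875), (49.99272537231445, 154.47967529296875), 0.4742938280105591) [[0.4997 0.249  0.0626]
 [0.5467 0.3956 0.086 ]]
0.275 0.08565353817779865
0.335 0.07561500938895561
0.395 0.0827319120518495
```

```bash
python3 - <<'E'
from h import *
p,P=cloud('wrist','w7')
X,Y,Z=P[...,0],P[...,1],P[...,2]
for n,m in (('posts',(Z>.076)&(Z<.09)&(abs(X-.5235)>.07)&(abs(X-.5235)<.105)&(abs(Y-.335)<.04)),('base',(Z>.009)&(Z<.016)&(abs(X-.5235)<.13)&(abs(Y-.335)<.1))):
    q=P[m];print(n,len(q),cv2.minAreaRect(q[:,:2].astype(np.float32)*1000),np.percentile(q,[.5,99.5],0).round(4))
E
```

```text
posts 3851 ((523.3883666992188, 335.24493408203125), (199.774658203125, 56.939449310302734), 0.07124517858028412) [[0.424  0.3075 0.0767]
 [0.6228 0.3636 0.0873]]
base 18109 ((523.4541625976562, 335.5489807128906), (157.98866271972656, 224.8351593017578), 89.92185974121094) [[0.4134 0.2584 0.0102]
 [0.6333 0.414  0.0156]]
```

Emit:
servo_tool([
  {"dp": [-0.2475, -0.006, 0], "delta_rot": [0, 0, 0], "fingers": 0.6},
  {"dp": [-0.2475, -0.006, 0], "delta_rot": [0, 0, 0], "fingers": 0.6},
  {"dp": [-0.2475, -0.006, 0], "delta_rot": [0, 0, 0], "fingers": 0.6},
  {"dp": [-0.2475, -0.006, 0], "delta_rot": [0, 0, 0], "fingers": 0.6},
  {"dp": [-0.2475, -0.006, 0], "delta_rot": [0, 0, 0], "fingers": 0.6},
])

```text
clock: 24.35
position: [0.5165, 0.0878, 0.2598]
ee_rot: [-0.001, 0.707, 0.707, -0.001]
contact_force: [1.0, -0.2, 1.0]
width: 0.0512
gripper_force: 0.0
```

Emit:
servo_tool([
  {"dp": [-0.2475, -0.006, 0], "delta_rot": [0, 0, 0], "fingers": 0.6},
  {"dp": [-0.2475, -0.006, 0], "delta_rot": [0, 0, 0], "fingers": 0.6},
  {"dp": [-0.2475, -0.006, 0], "delta_rot": [0, 0, 0], "fingers": 0.6},
  {"dp": [-0.2475, -0.006, 0], "delta_rot": [0, 0, 0], "fingers": 0.6},
  {"dp": [-0.2475, -0.006, 0], "delta_rot": [0, 0, 0], "fingers": 0.6},
])

```text
clock: 24.85
position: [0.5106, -0.1595, 0.2599]
ee_rot: [-0.002, 0.707, 0.707, -0.001]
contact_force: [1.4, -0.3, 0.2]
width: 0.0513
gripper_force: 0.0
```

Emit:
servo_tool([
  {"dp": [0, 0, 0], "delta_rot": [0, 0, 0.965], "fingers": 0.6},
  {"dp": [0, 0, 0], "delta_rot": [0, 0, 0.965], "fingers": 0.6},
  {"dp": [0, 0, 0], "delta_rot": [0, 0, 0.965], "fingers": 0.6},
  {"dp": [0, 0, 0], "delta_rot": [0, 0, 0.965], "fingers": 0.6},
  {"dp": [0, 0, 0], "delta_rot": [0, 0, 0.965], "fingers": 0.6},
])

```text
clock: 25.35
position: [0.5109, -0.1577, 0.2597]
ee_rot: [-0.002, 0.857, 0.516, -0.001]
contact_force: [-0.2, -1.0, 0.4]
width: 0.0515
gripper_force: 0.0
```

Emit:
servo_tool([
  {"dp": [0, 0, 0], "delta_rot": [0, 0, 0.965], "fingers": 0.6},
  {"dp": [0, 0, 0], "delta_rot": [0, 0, 0.965], "fingers": 0.6},
  {"dp": [0, 0, 0], "delta_rot": [0, 0, 0.965], "fingers": 0.6},
  {"dp": [0, 0, 0], "delta_rot": [0, 0, 0.965], "fingers": 0.6},
  {"dp": [0, 0, 0], "delta_rot": [0, 0, 0.965], "fingers": 0.6},
])

```text
clock: 25.85
position: [0.5109, -0.1575, 0.2597]
ee_rot: [-0.001, 0.955, 0.296, -0.002]
contact_force: [-0.7, 0.0, 0.6]
width: 0.0513
gripper_force: 0.0
```

Emit:
servo_tool([
  {"dp": [0, 0, 0], "delta_rot": [0, 0, 0.965], "fingers": 0.6},
  {"dp": [0, 0, 0], "delta_rot": [0, 0, 0.965], "fingers": 0.6},
  {"dp": [0, 0, 0], "delta_rot": [0, 0, 0.965], "fingers": 0.6},
  {"dp": [0, 0, 0], "delta_rot": [0, 0, 0.965], "fingers": 0.6},
  {"dp": [0, 0, 0], "delta_rot": [0, 0, 0.965], "fingers": 0.6},
])

```text
clock: 26.35
position: [0.5109, -0.1575, 0.2597]
ee_rot: [-0.001, 0.998, 0.06, -0.002]
contact_force: [0.3, -0.4, 0.2]
width: 0.0515
gripper_force: 0.0
```

Emit:
servo_tool([
  {"dp": [0, 0, 0], "delta_rot": [0, 0, 0.965], "fingers": 0.6},
  {"dp": [0, 0, 0], "delta_rot": [0, 0, 0.965], "fingers": 0.6},
  {"dp": [0, 0, 0], "delta_rot": [0, 0, 0.965], "fingers": 0.6},
  {"dp": [0, 0, 0], "delta_rot": [0, 0, 0], "fingers": 0.6},
  {"dp": [0, 0, 0], "delta_rot": [0, 0, 0], "fingers": 0.6},
])

```text
clock: 26.85
position: [0.5113, -0.1577, 0.2605]
ee_rot: [-0.0, 0.997, -0.082, -0.001]
contact_force: [-1.0, -0.1, -0.3]
width: 0.0511
gripper_force: 0.0
```

```bash
python3 - <<'E'
from h import *
snap('wrist','w8')
s=readout.get_state();print(s['position'],s['ee_rot'])
p,P=cloud('wrist','w8')
X,Y,Z=P[...,0],P[...,1],P[...,2]
for n,zl,zh in (('bar',.006,.018),('grip',.04,.056)):
    m=(Z>zl)&(Z<zh)&(abs(X-.5115)<.12)&(abs(Y+.1577)<.08)
    q=P[m];print(n,len(q),cv2.minAreaRect(q[:,:2].astype(np.float32)*1000))
E
```

```text
[ 0.51138247 -0.15773918  0.26082518] [-3.36888069e-04  9.96614993e-01 -8.22033834e-02 -1.02315705e-03]
bar 4516 ((510.49383544921875, -158.26849365234375), (36.13264846801758, 200.37686157226562), 80.39784240722656)
grip 1844 ((511.53814697265625, -158.54269409179688), (23.942991256713867, 69.57879638671875), 80.14714813232422)
```

The shaft is seated level: bearing tops at 83 mm, centred in x, about 2 mm off in y. Next is the bar.

Emit:
servo_tool([
  {"dp": [0, 0.003, 0.2], "delta_rot": [0, 0, 0], "fingers": 0.5},
  {"dp": [0, 0, 0.2], "delta_rot": [0, 0, 0], "fingers": 0.5},
  {"dp": [0, 0, 0.2], "delta_rot": [0, 0, 0], "fingers": 0.5},
  {"dp": [0, 0, 0.1], "delta_rot": [0, 0, 0], "fingers": 0.5},
  {"dp": [0, 0, 0], "delta_rot": [0, 0, 0], "fingers": 0.5},
], force=60)

```text
clock: 27.4
position: [0.5095, -0.1575, 0.1186]
ee_rot: [-0.001, 0.997, -0.083, -0.004]
contact_force: [-0.3, 1.0, 0.0]
width: 0.0428
gripper_force: 0.0
```

Emit:
servo_tool([
  {"dp": [0, 0, 0.07], "delta_rot": [0, 0, 0], "fingers": 0.5},
  {"dp": [0, 0, 0.07], "delta_rot": [0, 0, 0], "fingers": 0.5},
  {"dp": [0, 0, 0], "delta_rot": [0, 0, 0], "fingers": 0.5},
  {"dp": [0, 0, 0], "delta_rot": [0, 0, 0], "fingers": 0.5},
])

```text
clock: 27.8
position: [0.5123, -0.1588, 0.0949]
ee_rot: [0.0, 0.997, -0.083, 0.001]
contact_force: [0.3, 0.3, 0.5]
width: 0.0426
gripper_force: 0.0
```

Emit:
servo_tool([
  {"dp": [0, 0, 0], "delta_rot": [0, 0, 0], "fingers": 0.1},
  {"dp": [0, 0, 0], "delta_rot": [0, 0, 0], "fingers": 0.1},
  {"dp": [0, 0, 0], "delta_rot": [0, 0, 0], "fingers": 0.1},
  {"dp": [0, 0, 0], "delta_rot": [0, 0, 0], "fingers": 0.1},
  {"dp": [0, 0, 0], "delta_rot": [0, 0, 0], "fingers": 0.1},
])

```text
clock: 28.3
position: [0.5125, -0.159, 0.0953]
ee_rot: [0.001, 0.997, -0.083, 0.001]
contact_force: [-1.1, -0.7, 6.7]
width: 0.0227
gripper_force: 60.0
```

Emit:
servo_tool([
  {"dp": [0, 0, -0.05], "delta_rot": [0, 0, 0], "fingers": 0.1},
  {"dp": [0, 0, -0.15], "delta_rot": [0, 0, 0], "fingers": 0.1},
  {"dp": [0, 0, -0.2], "delta_rot": [0, 0, 0], "fingers": 0.1},
  {"dp": [0, 0, -0.2], "delta_rot": [0, 0, 0], "fingers": 0.1},
  {"dp": [0, 0, -0.2], "delta_rot": [0, 0, 0], "fingers": 0.1},
])

```text
clock: 28.8
position: [0.5109, -0.158, 0.2554]
ee_rot: [-0.0, 0.997, -0.083, -0.001]
contact_force: [1.0, -0.2, -2.9]
width: 0.0231
gripper_force: 59.4
```

Emit:
servo_tool([
  {"dp": [0, 0, 0], "delta_rot": [0, 0, -0.55], "fingers": 0.1},
  {"dp": [0, 0, 0], "delta_rot": [0, 0, -0.55], "fingers": 0.1},
  {"dp": [0, 0, 0], "delta_rot": [0, 0, -0.55], "fingers": 0.1},
  {"dp": [0.0055, -0.1, 0], "delta_rot": [0, 0, 0], "fingers": 0.1},
  {"dp": [0.0055, -0.2, 0], "delta_rot": [0, 0, 0], "fingers": 0.1},
])

```text
clock: 29.3
position: [0.5139, -0.0997, 0.2539]
ee_rot: [0.001, 1.0, -0.002, -0.0]
contact_force: [1.5, 1.2, -3.6]
width: 0.0223
gripper_force: 59.5
```

Emit:
servo_tool([
  {"dp": [0.0055, -0.22, 0], "delta_rot": [0, 0, 0], "fingers": 0.1},
  {"dp": [0.0055, -0.22, 0], "delta_rot": [0, 0, 0], "fingers": 0.1},
  {"dp": [0.0055, -0.22, 0], "delta_rot": [0, 0, 0], "fingers": 0.1},
  {"dp": [0.0055, -0.22, 0], "delta_rot": [0, 0, 0], "fingers": 0.1},
  {"dp": [0.0055, -0.22, 0], "delta_rot": [0, 0, 0], "fingers": 0.1},
])

```text
clock: 29.8
position: [0.5187, 0.1233, 0.2539]
ee_rot: [0.0, 1.0, -0.001, -0.0]
contact_force: [1.9, -0.5, -3.5]
width: 0.0232
gripper_force: 59.5
```

Emit:
servo_tool([
  {"dp": [0.0055, -0.22, 0], "delta_rot": [0, 0, 0], "fingers": 0.1},
  {"dp": [0.0055, -0.22, 0], "delta_rot": [0, 0, 0], "fingers": 0.1},
  {"dp": [0.0055, -0.22, 0], "delta_rot": [0, 0, 0], "fingers": 0.1},
  {"dp": [0.0055, -0.22, 0], "delta_rot": [0, 0, 0], "fingers": 0.1},
  {"dp": [0, -0.19, 0], "delta_rot": [0, 0, 0], "fingers": 0.1},
])

```text
clock: 30.3
position: [0.5235, 0.3377, 0.2537]
ee_rot: [0.0, 1.0, -0.0, -0.001]
contact_force: [0.7, 0.1, -4.3]
width: 0.0231
gripper_force: 59.6
```

Emit:
servo_tool([
  {"dp": [0, 0, 0], "delta_rot": [0, 0, 0], "fingers": 0.1},
  {"dp": [0, 0, 0], "delta_rot": [0, 0, 0], "fingers": 0.1},
  {"dp": [0, 0, 0], "delta_rot": [0, 0, 0], "fingers": 0.1},
])

```text
clock: 30.6
position: [0.5239, 0.3346, 0.2536]
ee_rot: [0.001, 1.0, -0.001, -0.001]
contact_force: [0.3, -0.2, -3.8]
width: 0.0227
gripper_force: 59.9
```

```bash
python3 - <<'E'
from h import *
snap('wrist','w9')
s=readout.get_state();print(s['position'],s['ee_rot'],s['contact_force'])
p,P=cloud('wrist','w9')
X,Y,Z=P[...,0],P[...,1],P[...,2]
H=cv2.cvtColor(p,cv2.COLOR_RGB2HSV)
red=((H[...,0]<8)|(H[...,0]>172))&(H[...,1]>120)
m=red&(abs(X-.5235)<.13)&(abs(Y-.335)<.06)&(Z>.12)
q=P[m];print(len(q),cv2.minAreaRect(q[:,:2].astype(np.float32)*1000),np.percentile(q,[.5,50,99.5],0).round(4))
t=m&(Z>np.nanpercentile(Z[m],50)-.004)
q=P[t];print(len(q),cv2.minAreaRect(q[:,:2].astype(np.float32)*1000),np.percentile(q,[.5,50,99.5],0).round(4))
A=np.c_[q[:,:2]-[.5235,.335],np.ones(len(q))];print(np.linalg.lstsq(A,q[:,2],rcond=None)[0])
for x in np.arange(.43,.63,.02):
    k=abs(q[:,0]-x)<.004
    if k.sum()>20:print(round(x,3),np.percentile(q[k,1],[3,97]).round(4))
E
```

```text
[0.52408958 0.33431046 0.25374088] [ 5.32633685e-04  9.99999186e-01 -1.08407295e-03 -4.12219969e-04] [ 0.26638496  0.27017334 -3.32901351]
11608 ((542.6459350585938, 335.34356689453125), (36.09329605102539, 158.29693603515625), 89.92314147949219) [[0.4691 0.3177 0.1684]
 [0.5872 0.3353 0.1701]
 [0.6214 0.3531 0.2149]]
11608 ((542.6459350585938, 335.34356689453125), (36.09329605102539, 158.29693603515625), 89.92314147949219) [[0.4691 0.3177 0.1684]
 [0.5872 0.3353 0.1701]
 [0.6214 0.3531 0.2149]]
[-0.09386858 -0.00211099  0.17698152]
0.47 [0.3175 0.3534]
0.51 [0.3235 0.3475]
0.53 [0.3182 0.3533]
0.55 [0.3178 0.353 ]
0.57 [0.3188 0.3522]
0.59 [0.3186 0.3522]
0.61 [0.3186 0.3521]
```

View pics/w9.png

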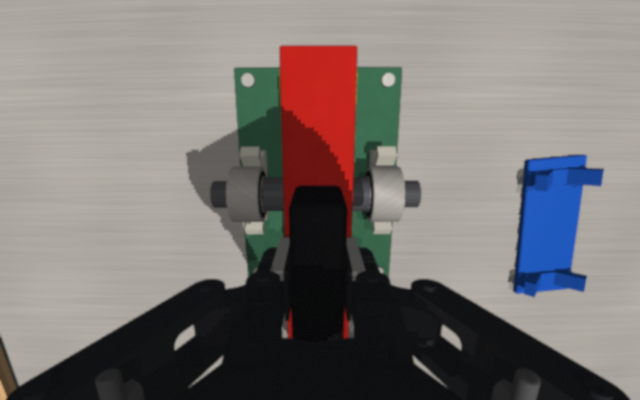

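The bar is over the posts and straight (its far end at (318,47), between the bearings at (245,193) and (388,193)). It needs +1.5 mm in x. The shaft is seated. I lower the bar.

Emit:
servo_tool([
  {"dp": [0.0075, 0, 0.1], "delta_rot": [0, 0, 0], "fingers": 0.1},
  {"dp": [0, 0, 0.15], "delta_rot": [0, 0, 0], "fingers": 0.1},
  {"dp": [0, 0, 0.08], "delta_rot": [0, 0, 0], "fingers": 0.1},
  {"dp": [0, 0, 0], "delta_rot": [0, 0, 0], "fingers": 0.1},
  {"dp": [0, 0, 0], "delta_rot": [0, 0, 0], "fingers": 0.1},
])

```text
clock: 31.15
position: [0.5263, 0.3346, 0.1883]
ee_rot: [0.0, 1.0, -0.001, 0.0]
contact_force: [0.4, 1.1, -2.6]
width: 0.0228
gripper_force: 59.9
```

Emit:
servo_tool([
  {"dp": [0, 0, 0.01], "delta_rot": [0, 0, 0], "fingers": 0.1},
  {"dp": [0, 0, 0.01], "delta_rot": [0, 0, 0], "fingers": 0.1},
  {"dp": [0, 0, 0.01], "delta_rot": [0, 0, 0], "fingers": 0.1},
  {"dp": [0, 0, 0.01], "delta_rot": [0, 0, 0], "fingers": 0.1},
  {"dp": [0, 0, 0], "delta_rot": [0, 0, 0], "fingers": 0.1},
])

```text
clock: 31.65
position: [0.5257, 0.3355, 0.1797]
ee_rot: [0.0, 1.0, -0.001, -0.0]
contact_force: [-0.1, -0.3, -3.3]
width: 0.0229
gripper_force: 59.9
```

Emit:
servo_tool([
  {"dp": [0, 0, 0.005], "delta_rot": [0, 0, 0], "fingers": 0.1},
  {"dp": [0, 0, 0.005], "delta_rot": [0, 0, 0], "fingers": 0.1},
  {"dp": [0, 0, 0], "delta_rot": [0, 0, 0], "fingers": 0.1},
])

```text
clock: 31.95
position: [0.5258, 0.3355, 0.1776]
ee_rot: [0.0, 1.0, -0.001, -0.0]
contact_force: [0.4, -0.9, -2.6]
width: 0.023
gripper_force: 59.9
```

Emit:
servo_tool([
  {"dp": [0, 0, 0.005], "delta_rot": [0, 0, 0], "fingers": 0.1},
  {"dp": [0, 0, 0], "delta_rot": [0, 0, 0], "fingers": 0.1},
])

```text
clock: 32.15
position: [0.5258, 0.3355, 0.1767]
ee_rot: [0.0, 1.0, -0.001, -0.0]
contact_force: [-0.1, -0.1, -2.5]
width: 0.0229
gripper_force: 59.9
```

Emit:
servo_tool([
  {"dp": [0, 0, 0.005], "delta_rot": [0, 0, 0], "fingers": 0.1},
  {"dp": [0, 0, 0], "delta_rot": [0, 0, 0], "fingers": 0.1},
])

```text
clock: 32.35
position: [0.5258, 0.3355, 0.1757]
ee_rot: [0.0, 1.0, -0.001, -0.0]
contact_force: [-0.5, 0.7, -3.3]
width: 0.0231
gripper_force: 59.9
```

Emit:
servo_tool([
  {"dp": [0, 0, 0.003], "delta_rot": [0, 0, 0], "fingers": 0.1},
  {"dp": [0, 0, 0], "delta_rot": [0, 0, 0], "fingers": 0.1},
])

```text
clock: 32.55
position: [0.5259, 0.3355, 0.1755]
ee_rot: [0.0, 1.0, -0.001, 0.0]
contact_force: [-1.0, 0.1, -1.3]
width: 0.0227
gripper_force: 60.2
```

Emit:
servo_tool([
  {"dp": [0, 0, 0.004], "delta_rot": [0, 0, 0], "fingers": 0.1},
  {"dp": [0, 0, 0], "delta_rot": [0, 0, 0], "fingers": 0.1},
])

```text
clock: 32.75
position: [0.5259, 0.3355, 0.1753]
ee_rot: [-0.0, 1.0, -0.001, 0.0]
contact_force: [-2.1, -1.3, 3.1]
width: 0.023
gripper_force: 60.7
```

Emit:
servo_tool([
  {"dp": [0, 0, 0], "delta_rot": [0, 0, 0], "fingers": 0.45},
  {"dp": [0, 0, 0], "delta_rot": [0, 0, 0], "fingers": 0.45},
  {"dp": [0, 0, 0], "delta_rot": [0, 0, 0], "fingers": 0.45},
  {"dp": [0, 0, 0], "delta_rot": [0, 0, 0], "fingers": 0.45},
  {"dp": [0, 0, 0], "delta_rot": [0, 0, 0], "fingers": 0.45},
])

```text
clock: 33.25
position: [0.5259, 0.3355, 0.1743]
ee_rot: [0.0, 1.0, -0.001, 0.0]
contact_force: [0.7, -0.1, 0.5]
width: 0.0384
gripper_force: 0.0
```

Emit:
servo_tool([
  {"dp": [0, 0, -0.05], "delta_rot": [0, 0, 0], "fingers": 0.45},
  {"dp": [0, 0, -0.15], "delta_rot": [0, 0, 0], "fingers": 0.45},
  {"dp": [0, 0, -0.2], "delta_rot": [0, 0, 0], "fingers": 0.45},
  {"dp": [0, 0, -0.2], "delta_rot": [0, 0, 0], "fingers": 0.45},
  {"dp": [0, 0, 0], "delta_rot": [0, 0, 0], "fingers": 0.45},
])

```text
clock: 33.75
position: [0.5283, 0.3368, 0.302]
ee_rot: [-0.003, 1.0, -0.001, 0.006]
contact_force: [-0.2, -0.1, 0.0]
width: 0.0382
gripper_force: 0.0
```

Emit:
servo_tool([
  {"dp": [-0.2, 0, 0], "delta_rot": [0, 0, 0], "fingers": 0.45},
  {"dp": [-0.2, 0, 0], "delta_rot": [0, 0, 0], "fingers": 0.45},
  {"dp": [0, 0, 0], "delta_rot": [0, 0, 0], "fingers": 0.45},
  {"dp": [0, 0, 0], "delta_rot": [0, 0, 0], "fingers": 0.45},
])

```text
clock: 34.15
position: [0.4454, 0.3357, 0.2951]
ee_rot: [-0.0, 1.0, -0.0, 0.001]
contact_force: [0.8, 0.1, -0.5]
width: 0.0384
gripper_force: 0.0
```

```bash
python3 - <<'E'
from h import *
snap('wrist','w10')
s=readout.get_state();print(s['position'],s['width'],s['contact_force'])
p,P=cloud('wrist','w10')
X,Y,Z=P[...,0],P[...,1],P[...,2]
H=cv2.cvtColor(p,cv2.COLOR_RGB2HSV)
red=((H[...,0]<8)|(H[...,0]>172))&(H[...,1]>120)
base=(abs(X-.5235)<.13)&(abs(Y-.335)<.06)
def rep(n,m,tilt=0):
    q=P[m];print(n,len(q),cv2.minAreaRect(q[:,:2].astype(np.float32)*1000),np.percentile(q,[.5,50,99.5],0).round(4).tolist())
    if tilt:print('tilt',np.linalg.lstsq(np.c_[q[:,:2]-[.5235,.335],np.ones(len(q))],q[:,2],rcond=None)[0])
rep('bar',base&red&(Z>.086)&(Z<.098),1)
rep('grip',base&(Z>.12)&(Z<.136))
rep('posts',(Z>.077)&(Z<.0885)&~red&(abs(abs(X-.5235)-.088)<.016)&(abs(Y-.335)<.035))
rep('bearings',(Z>.068)&(Z<.088)&(abs(X-.5235)<.03)&(abs(abs(Y-.335)-.06)<.02))
E
```

```text
[0.44632191 0.33578284 0.29499606] 0.03857045528883078 [ 0.30035569  0.62540877 -0.2205678 ]
bar 5780 ((513.6236572265625, 336.80572509765625), (36.356502532958984, 176.12803649902344), 89.81864929199219) [[0.4264, 0.3189, 0.0902], [0.5104, 0.3367, 0.0921], [0.6007, 0.3547, 0.0939]]
tilt [0.00097727 0.0003528  0.09207724]
grip 3184 ((524.5440673828125, 336.6058349609375), (23.873029708862305, 69.87044525146484), 89.40662384033203) [[0.4898, 0.3249, 0.1247], [0.5263, 0.3366, 0.1279], [0.559, 0.3486, 0.1298]]
posts 735 ((514.5791015625, 335.3207702636719), (181.3606719970703, 56.1275520324707), 0.20547926425933838) [[0.424, 0.3071, 0.0772], [0.4416, 0.3162, 0.0852], [0.6049, 0.3634, 0.0877]]
bearings 3580 ((523.38427734375, 334.980712890625), (44.36765670776367, 159.92343139648438), 0.03712986782193184) [[0.5012, 0.2561, 0.0681], [0.5233, 0.3761, 0.0791], [0.5454, 0.4117, 0.0841]]
```

View pics/w10.png

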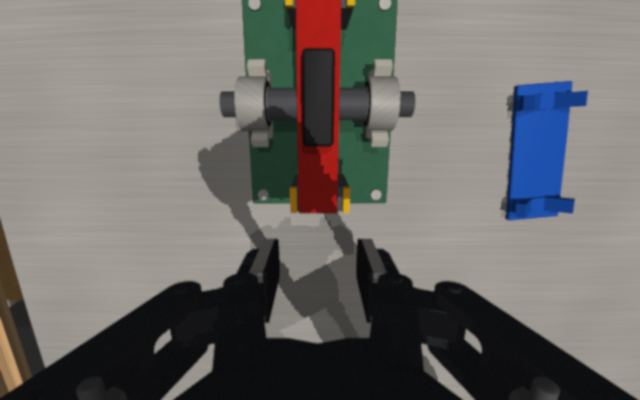

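The bar lies flat, with its top at 92 mm and tilt near 0. It is between the lips and centred within about 1.5 mm ((318,95) in the picture). The shaft sits in both saddles and the gripper is clear, so I hand in.

```bash
python3 -c "
from h import *
print(manip.sign_off())"
```

```text
the job is handed in; nothing more can be done
None
```

Job handed in at about 34 s: both offcuts are in the scrap bin, the shaft is seated in the V saddles about 2 mm off centre along its axis, and the bar lies flat across the posts, between the lips and centred to about 1.5 mm.

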